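Slide a pump nut into its jig pocket and close the keeper

ROBOT

A 6-joint arm with a two-finger parallel gripper is mounted at the origin on the work surface. World frame = base frame: x ahead of the robot, y to its left, z up, the work surface at z = 0. Lengths are in mm, angles in degrees, forces in N, time in s.
With the tool pointing down it reaches from about 350 to 850 mm from the base axis. Payload 8.1 kg.
Tool frame: the origin (TCP) lies at the very end of the fingers, on their centre line; the grasp point (between the pads) lies 19 mm behind it (tcp_to_grasp is the distance from the TCP to the grasp point, in mm); z points along the fingers, x is the direction in which the jaws open and shut, and the axes are right-handed (so a half turn about z gives the same grasp; the last joint's range is limited). The gripper opens to 85 mm and grips with 20 to 120 N. Pads are 22 mm wide; open, the fingers measure 114 mm over their backs; the gripper's body (76 mm by 85 mm) begins 54 mm behind the grasp point. The pads swing forward as they close: fully open they stand 13 mm farther back than shut.
Start: joints at [-73.247, 7.471, 85.268, -0, 87.261, -4.893], TCP at [221.346, -557.684, 231.292] pointing down, gripper open.
Joint ranges: [-169.43, 169.43], [-51.17, 129.36], [1.28, 143.12], [-76.62, 256.62], [0, 156.53], [-152.29, 152.29]. Speed limits (degrees/s): [136.94, 136.94, 159.86, 180, 180, 180].

INTERFACE

Orientations are given as [roll, pitch, yaw] about the fixed x, y, z axes, in that order (R = Rz(yaw) Ry(pitch) Rx(roll)).
In Python, from bench import * gives the robot as it stands. The module is installed in compiled form; this text tells all that it offers.
- The arm moves only by the tool apply_moves, never from a script. Its argument "targets" is text: rows parted by semicolons, each of 7 numbers parted by spaces: the turn, a rotation vector about the tool's x, y, z in rad, then the shift along the tool's x, y, z in cm, then the finger opening in cm, from 0 to 8.54. A call has exactly 5 rows; each row is the pose to reach, as a shift and turn from the pose commanded when the call began, along the tool's axes at that moment; what a row does not reach only later rows make up. A row lasts 1/10 s, in which the tool goes at most 50 mm and 8.59 degrees, less where a joint would pass 70% of its speed; a pose out of reach is approached as far as the arm can. A call with a gripper value outside its range is refused whole. The fingers move at their own pace and stop on an object; "force" is the grip in N (left out, the last holds). Time passes only in rows, so rows that repeat a pose let the fingers close, or fill a call up. It gives the time, the measured TCP pose, the force and the opening at its end, in the units of the state.
- sense(): the state, without advancing time (a new reading comes with each control period).
- snapshot(name): name is "side" or "top"; returns the picture (420x560x3 uint8, red, green, blue); there is no depth.
- camera_model(name): a dict with "fx", "fy", "cx", "cy" (pixels), "k1" (the pictures are not rectified: a ray, as slopes to the right and down, at radius r is drawn at 1 + k1 r^2 times it, then the intrinsics apply), "position" and "attitude" of the camera in the world. Camera axes: x right, y up, looking along -z (the intrinsics and any distortion apply to the point x, -y, -z); pixel columns grow to the right and rows downward; lengths in mm; the calibration is good to about 2 mm. A picture is of the moment at which its call begins. camera_model takes no time and is no camera call.
- hand_in(): hands the job in, once; it reports no verdict.
Trained networks look in the newest picture that a camera, given by its name, has taken for a name from the list of things; names that differ only in an ending like _2 or _b are one class to them, and where a whole thing is asked for, a point or a joint stands for the part that bears it (a point fixed in the world has none). Each returns a list of dicts, best first, with "confidence" (0 to 1); they miss things now and then, are a little off and sometimes report something else, mostly with a low value. They report only what shows in the picture. A call takes as long as a camera call. They do not tell look-alikes from the thing itself.
- recognise(camera, query): "at" ([row, column] in pixels, amid what is visible of it).
- place_of(camera, query): "at" ([row, column] in pixels: a listed point, or the origin of a listed thing).
The state is a dict: "time": time; "joint_pos": joint angles; "qd": joint speeds; "joint_efforts": joint torques, N m; "tool_pos": TCP position; "tcp_rot": TCP orientation; "ft_force": force on the tool from outside, world axes, zero at the start; "wrist_torque": the same for the moment, N m; "finger_gap": finger opening in mm.
Only numpy, scipy, OpenCV 4.12 (cv2) and the standard library are available. Lean on these libraries where they do the work, as an engineer would, in place of code of your own. Each camera call takes 0.05 s, during which the arm holds its last target. There are 200 camera calls.

TASK

On the steel jig, slide the big hex nut along the plate, against its fence, until it drops flat into the round pocket, then push the sliding keeper fully home over it. Only nudge the nut: do not grip it, do not lift it off the plate, and never push it harder than about 20 N. Leave the other loose parts and tools where they lie.

Things in the scene. Friction and masses are not known exactly. Their poses are not given: they have to be found in the camera images.
- jig: Fixed steel jig: base 380 mm long (jig y -210 to +170), 215 mm wide (jig x -140 to +75), 8 mm thick. Origin at bench level on the lane's centre line, z up. On it a lane plate, jig x -75 to +19, y -210 to at least +44, top 16 mm above the bench. The nut starts on the lane at jig y -140 to -95 and is pushed towards jig +y.
- pocket_nominal (a point): Nominal centre of the round pocket's mouth, at jig x = 0, y = 0, 16 mm above the bench. The pocket is 46 mm across, 6 mm deep, flat bottomed. The plate that holds it is bolted through slotted holes, so the true centre lies up to 18 mm from this point either way along jig y (jig x is true); that offset is not measured.
- fence (a point): Point on the fence's upright face, at jig x = +19.4 mm, y = -90 mm, 16 mm above the bench. The fence runs along jig y from -210 to +45 mm on the lane's +x side, 14 mm thick, its top 26 mm above the bench. A nut resting against it is within 2 mm of the pocket's line.
- nut: The big loose steel hex nut, 36 mm across flats, 41.6 mm across corners, 20 mm tall, 23 mm bore, about 110 g. Origin at the centre of its underside, z up. On the lane its underside is 16 mm above the bench, in the pocket 10 mm.
- keeper (a joint): The steel keeper, a flat tongue 30 mm wide, 32.5 to 39 mm above the bench, so it passes over the nut only when that is seated (nut top then 30 mm up). It slides along jig -y: 0 m is fully open (tip at jig y = +50 mm), 0.062 m fully home on its stop (tip at -12 mm). Takes about 3 N, stays where left. Its guides stand at |jig x| 16 to 29, jig y +70 to +155 mm, 47 mm high.
- keeper_post (a point): Point on the axis of the keeper's upright round post (18 mm diameter, from 39 to 71 mm above the bench), 70 mm above the bench; moves with the keeper: jig x = 0, jig y = +108 mm less the keeper's joint value. Nothing stands on its +y side.
- small_nut: Loose bystander on the jig's near ledge: small hex nut, 24 mm across flats, 13 mm tall. Origin at the centre of its underside.
- washer: Loose bystander on the jig's near ledge: flat washer 44 mm across, 4 mm thick. Origin at the centre of its underside.
- bolt: Loose bystander behind the fence: short hex bolt standing on its head on the jig, 24 mm head, 47 mm tall. Origin at the centre of its underside.
- wrench: Loose bystander: spanner 190 mm long lying on the bench beyond the jig's fence side. Origin at the middle of its underside.
- screwdriver: Loose bystander: screwdriver 160 mm long lying on the bench past the jig's -y end. Origin near the middle of its underside.
- bearing: Loose bystander: bearing ring 62 mm across, 16 mm tall, on the bench past the jig's +y end. Origin at the centre of its underside.
There are look-alikes about, which are no part of the job. Leave any brown or yellow look-alike of the nut alone.

How it is judged:
By the outcome, as a careful person would: the job done as asked, in the order asked, and still so for the second after the job is handed in, with the robot touching nothing.
It also fails if it takes over 67 s, if anything falls off the work surface, if the arm or the gripper's body presses on something with over 40 N, if the wrist force passes 120 N, or if a joint passes its speed limit or range.

## Working session

There is one attempt and no reset: what is moved stays moved. The work goes in short steps, Python scripts to look and compute and a tool call to move; the robot and the scene stay as the last step left them, time stands still between calls to the robot, and variables do not carry over. Pictures are saved under pics/ and viewed, about 8 in all and at most 12, crops included, and the job is handed in when it is done.

Besides the shell and the picture viewer there is one more tool, called after "Call:" as a command line: name --argument value ..., lists and objects as JSON in quotes. apply_moves: Moves the arm, as the interface text tells. Its arguments: {"type":"object","properties":{"targets":{"type":"string"},"force":{"type":"number"}},"required":["targets"]}

```bash
mkdir -p pics
cat > h.py <<'E'
from bench import *
import numpy as np, cv2
from scipy.spatial.transform import Rotation as R
def cam(n):
    m=camera_model(n); return m
def rotm(m):
    a=np.array(m["attitude"],float)
    return a if a.shape==(3,3) else R.from_euler('xyz',a,degrees=True).as_matrix()
def to_plane(n,rc,z):
    m=camera_model(n); u=(rc[1]-m["cx"])/m["fx"]; v=(rc[0]-m["cy"])/m["fy"]
    x,y=u,v
    for _ in range(20):
        s=1+m["k1"]*(x*x+y*y); x,y=u/s,v/s
    d=rotm(m)@np.array([x,-y,-1.]); p=np.array(m["position"],float)
    return p+d*(z-p[2])/d[2]
def project(n,P):
    m=camera_model(n); q=rotm(m).T@(np.array(P,float)-np.array(m["position"],float))
    x,y=q[0]/-q[2],-q[1]/-q[2]; s=1+m["k1"]*(x*x+y*y)
    return np.array([m["cy"]+m["fy"]*y*s, m["cx"]+m["fx"]*x*s])
def save(n,name,crop=None,zoom=1):
    im=snapshot(n)
    if crop: r0,r1,c0,c1=crop; im=im[r0:r1,c0:c1]
    if zoom!=1: im=cv2.resize(im,None,fx=zoom,fy=zoom,interpolation=cv2.INTER_CUBIC)
    cv2.imwrite(f"pics/{name}.png",im[:,:,::-1]); return im
E
python3 - <<'E'
from h import *
for n in("top","side"):
    print(n,camera_model(n)); save(n,n+"0")
    for q in ["jig","pocket_nominal","fence","nut","keeper_post","keeper","small_nut","washer","bolt"]:
        print(q,[(np.round(d["at"],1).tolist(),round(d["confidence"],2)) for d in place_of(n,q)[:4]])
print(sense())
E
```

```text
top {'fx': 493.0371809437833, 'fy': 493.0371809437833, 'cx': 285.63796716481585, 'cy': 209.57578621812, 'k1': 0.03479805410805782, 'position': array([ 477.41972631,  -51.7196949 , 1128.78318556]), 'attitude': array([ 2.67446332e+00, -3.27243707e-02, -8.96639825e+01])}
jig [([205.3, 292.5], 0.77), ([253.0, 352.7], 0.51)]
pocket_nominal [([206.9, 289.9], 0.71), ([195.1, 331.6], 0.52)]
fence [([194.3, 330.7], 0.83)]
nut [([152.4, 415.7], 0.64), ([139.5, 359.1], 0.62), ([207.8, 347.2], 0.47)]
keeper_post [([208.2, 244.7], 0.96)]Traceback (most recent call last):
  File "<stdin>", line 5, in <module>
ValueError: it knows: bearing, bolt, fence, jig, keeper_post, nut, pocket_nominal, screwdriver, small_nut, washer, wrench
```

Run:
```python
from h import *
Z=dict(jig=0,pocket_nominal=16,fence=16,nut=16,keeper_post=70,small_nut=8,washer=8,bolt=8)
save("top","top1",(90,330,150,470),2.5);save("side","side1")
for n in("top","side"):
    for q in ["jig","pocket_nominal","fence","nut","keeper_post","small_nut","washer","bolt"]:
        print(n,q,[(np.round(d["at"],1).tolist(),round(d["confidence"],2),np.round(to_plane(n,d["at"],Z[q])[:2],1).tolist()) for d in place_of(n,q)[:4]])
print(camera_model("side"));s=sense();print(s["tcp_rot"],s["time"],s["finger_gap"])
```

```text
top jig [([205.6, 291.2], 0.68, [539.4, -64.8])]
top pocket_nominal [([206.7, 289.8], 0.59, [536.0, -61.4])]
top fence [([194.6, 333.2], 0.91, [563.9, -159.4])]
top nut [([193.3, 431.8], 0.71, [568.1, -381.6]), ([152.3, 412.6], 0.67, [661.0, -339.0]), ([208.9, 348.8], 0.55, [531.8, -194.7]), ([141.7, 358.3], 0.48, [684.7, -216.2])]
top keeper_post [([205.8, 242.5], 0.71, [534.5, 40.8])]
top small_nut [([254.1, 354.6], 0.46, [429.8, -208.8])]
top washer [([252.6, 296.4], 0.56, [432.3, -77.0])]
top bolt [([178.8, 297.2], 0.44, [600.2, -78.0])]
side jig [([230.0, 293.6], 0.92, [541.7, -68.9])]
side pocket_nominal [([226.4, 294.2], 0.67, [538.6, -65.7])]
side fence [([196.5, 302.6], 0.72, [566.6, -156.2])]
side nut [([193.8, 321.4], 0.78, [533.2, -185.3]), ([172.4, 269.0], 0.55, [678.8, -192.9]), ([149.3, 341.9], 0.47, [562.0, -367.9]), ([149.7, 301.6], 0.45, [653.4, -314.7])]
side keeper_post [([241.8, 266.9], 0.9, [540.1, 36.8])]
side small_nut [([202.9, 365.8], 0.68, [435.5, -215.1])]
side washer [([246.3, 341.7], 0.61, [431.6, -71.2]), ([204.3, 368.1], 0.52, [429.2, -213.4])]
side bolt [([216.6, 271.1], 0.52, [600.2, -73.0])]
{'fx': 380.4265929043945, 'fy': 380.4265929043945, 'cx': 282.76958393112886, 'cy': 207.21313833423696, 'k1': -0.06673681831287889, 'position': array([280.62185642, 413.54314413, 604.17322665]), 'attitude': array([  45.66643442,    0.73849237, -149.97036521])}
[-1.79999055e+02  3.58287499e-03 -6.83557359e+01] 1.2 85.55601626305746
```

View pics/top1.png

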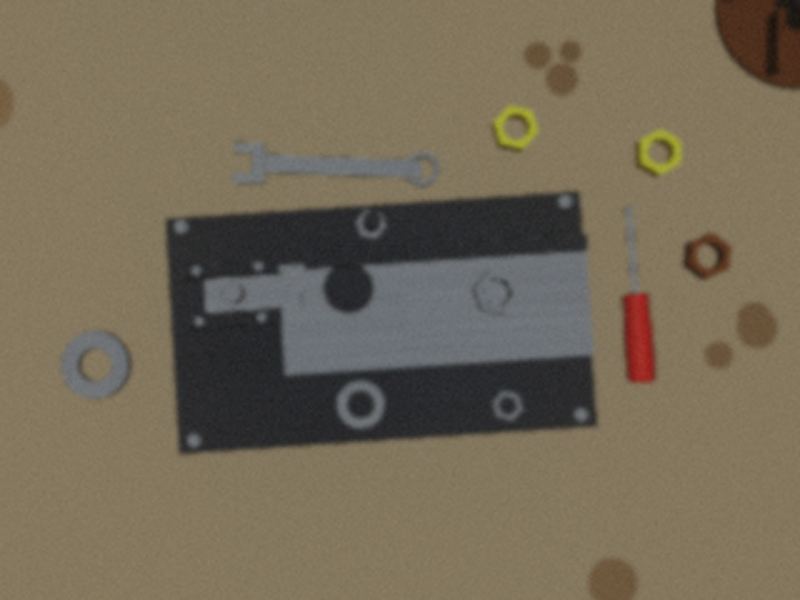

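View pics/side1.png

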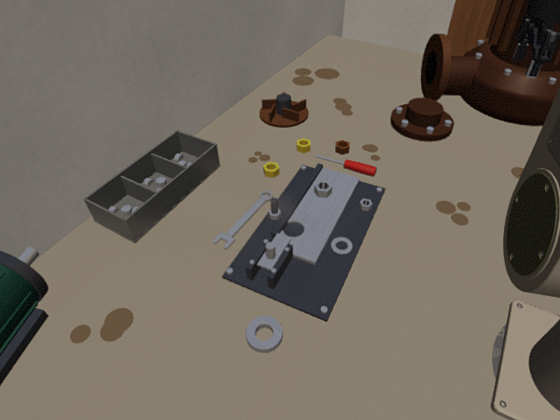

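The top view shows the jig with keeper on the left (+y), the dark pocket at about (207, 289), and the steel nut on the lane at about (207, 347). Possible mistakes for the nut:
- yellow nuts at (141, 356) and (151, 414)
- brown nut at (193, 433)
- small nut on the ledge at (252, 353)
- washer at (251, 294)
- bolt at (178, 298)
- tray parts, seen in the side view

I choose the grey one on the lane, which is at (190, 323) in the side view, and check it in a close crop.

```bash
cat >> h.py <<'E'
from scipy.optimize import least_squares
def fitjig():
    px=[(595,425),(578,192),(167,219),(181,453)]; J=np.array([(-140,-210),(75,-210),(75,170),(-140,170)],float)
    W=np.array([to_plane("top",(90+b/2.5,150+a/2.5),8)[:2] for a,b in px])
    f=lambda p:(W-(J@R.from_euler('z',p[2]).as_matrix()[:2,:2].T+p[:2])).ravel()
    s=least_squares(f,[537,-64,0.05]); return s.x,s.fun
E
python3 - <<'E'
from h import *
p,res=fitjig();print(p,np.degrees(p[2]),res.round(1))
Rz=R.from_euler('z',p[2]).as_matrix()[:2,:2]
def J(w):return (Rz.T@(w[:2]-p[:2])).round(1)
b=save("top","x")
print("pocket",J(to_plane("top",(90+287/2.5,150+348/2.5),16)))
print("nut top",J(to_plane("top",(90+293/2.5,150+492/2.5),36)))
print("post",J(to_plane("top",(90+293/2.5,150+234/2.5),71)))
print("side nut",[J(to_plane("side",d["at"],16)) for d in place_of("side","nut")[:1]] )
a=save("side","y",(160,280,240,400),5)[:600,:800]
t=b[180:230,270:370];t=cv2.resize(t,None,fx=8,fy=8,interpolation=cv2.INTER_CUBIC)
cv2.imwrite("pics/nutside.png",a[:,:,::-1]);cv2.imwrite("pics/nuttop.png",t[:,:,::-1])
E
```

```text
[ 5.40264766e+02 -6.72816660e+01  7.20216691e-02] 4.12653767185319 [ 1.3  2.7 -1.4  1.8 -1.  -2.3  1.1 -2.2]
pocket [0.5 7.2]
nut top [ -14.4 -119.7]
post [ -1.2 105.9]
side nut [array([ -15.5, -117.2])]
```

View pics/nutside.png

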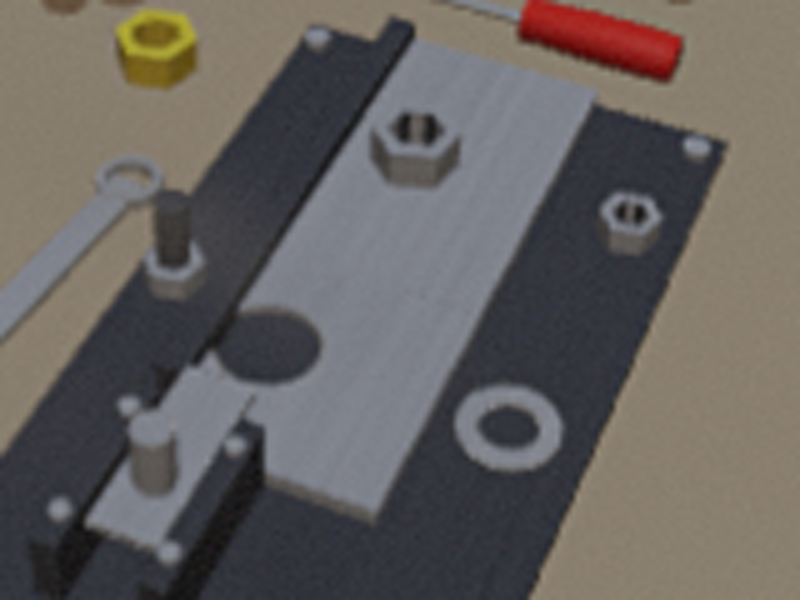

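View pics/nuttop.png

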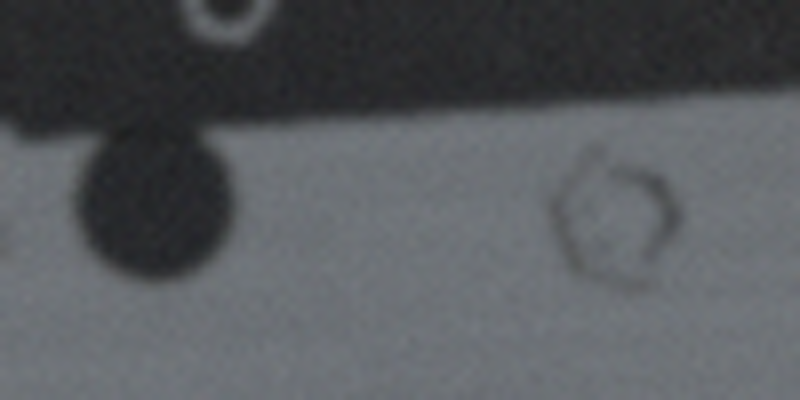

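The close crops show the grey hex nut lying flat on the lane, about 16 mm clear of the fence, with a flat facing it. They also show the round pocket at about (205, 289) in the top view and the keeper open. The nut has to be nudged +x to the fence first.

```bash
cat >> h.py <<'E'
P,_r=fitjig(); YAW=np.degrees(P[2]); RZ=R.from_euler('z',P[2]).as_matrix()[:2,:2]
def toJ(w): w=np.asarray(w,float); return (RZ.T@(w[:2]-P[:2])).round(1)
def rowto(jx,jy,z,yaw=None):
    s=sense(); R0=R.from_euler('xyz',s["tcp_rot"],degrees=True); R1=R.from_euler('xyz',[180,0,YAW if yaw is None else yaw],degrees=True)
    w=np.r_[RZ@[jx,jy]+P[:2],z]; d=R0.inv().apply(w-np.array(s["tool_pos"]))/10
    print("t",round(s["time"],2),"tcpJ",toJ(s["tool_pos"]),"z",round(s["tool_pos"][2],1),"F",np.round(s["ft_force"],1),"-> rot",(R0.inv()*R1).as_rotvec().round(3),"shift cm",d.round(2))
E
python3 - <<'E'
from h import *
print("fence edge",toJ(to_plane("top",(196,296.25),16)),toJ(to_plane("top",(191,370),16)))
rowto(-62,-118,100)
E
```

```text
fence edge [ 19.4 -10. ] [  19.6 -177.2]
t 1.35 tcpJ [-353.4 -466.2] z 231.3 F [-0.   0.2  0.3] -> rot [-0.     0.    -1.265] shift cm [-24.43 -38.27  13.13]
```

Call:
apply_moves --targets "0 0 -0.14 -2.4 -3.8 0.4 0; 0 0 -0.28 -4.8 -7.6 0.8 0; 0 0 -0.42 -7.2 -11.4 1.2 0; 0 0 -0.56 -9.6 -15.2 1.6 0; 0 0 -0.7 -12 -19 2 0" --force 20

```text
time: 1.85
tool_pos: [354.4, -374.6, 211.3]
tcp_rot: [180.0, -0.0, -27.9]
ft_force: [0.7, -1.2, -0.2]
finger_gap: 12.4
```

```bash
python3 -c "
from h import *
rowto(-62,-118,100)"
```

```text
t 1.85 tcpJ [-207.5 -293.2] z 211.3 F [ 0.7 -1.2 -0.2] -> rot [ 0.   -0.   -0.56] shift cm [  3.02 -22.57  11.13]
```

Call:
apply_moves --targets "0 0 -0.12 0.6 -4.5 2 0; 0 0 -0.24 1.2 -9 4 0; 0 0 -0.36 1.8 -13.5 6 0; 0 0 -0.48 2.4 -18 8.5 0; 0 0 -0.56 3 -22.6 11.1 0"

```text
time: 2.35
tool_pos: [485.7, -193.2, 102.5]
tcp_rot: [180.0, -0.1, 4.1]
ft_force: [-0.3, -1.4, 0.4]
finger_gap: -0.0
```

```bash
python3 -c "
from h import *
rowto(-62,-118,20)
save('top','t2',(130,290,230,430),4);print(sense()['finger_gap'])"
```

```text
t 2.35 tcpJ [ -63.5 -121.7] z 102.5 F [-0.3 -1.4  0.4] -> rot [ 0.001 -0.001 -0.   ] shift cm [ 0.14 -0.38  8.25]
-0.11365841191358875
```

View pics/t2.png

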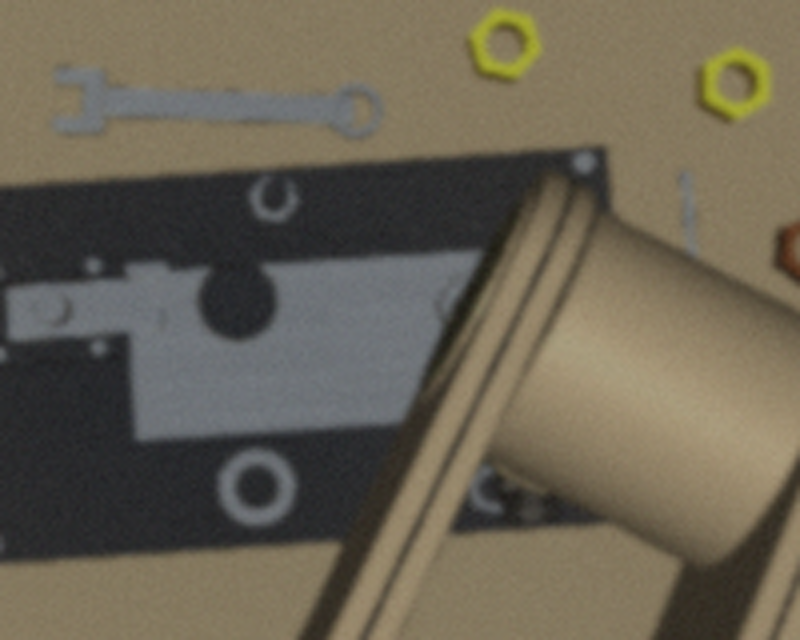

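The arm now hides the nut from the top camera; the side camera will be used. I'm descending beside the nut.

Call:
apply_moves --targets "0 0 0 0 0 2 0; 0 0 0 0 0 4 0; 0 0 0 0 0 6 0; 0 0 0 0 0 7.5 0; 0 0 0 0 0 8.1 0"

```text
time: 2.9
tool_pos: [483.4, -194.2, 20.0]
tcp_rot: [-179.9, 0.1, 3.8]
ft_force: [-0.4, 0.4, -0.1]
finger_gap: -0.1
```

```bash
python3 -c "
from h import *
rowto(-62,-118,20)
save('side','s3',(150,250,260,400),5)
print([toJ(to_plane('side',d['at'],16)) for d in place_of('side','nut')[:1]] )"
```

```text
t 2.9 tcpJ [ -65.8 -122.5] z 20.0 F [-0.4  0.4 -0.1] -> rot [-0.001  0.002 -0.005] shift cm [ 0.38 -0.45  0.  ]
[array([ -15. , -117.4])]
```

View pics/s3.png

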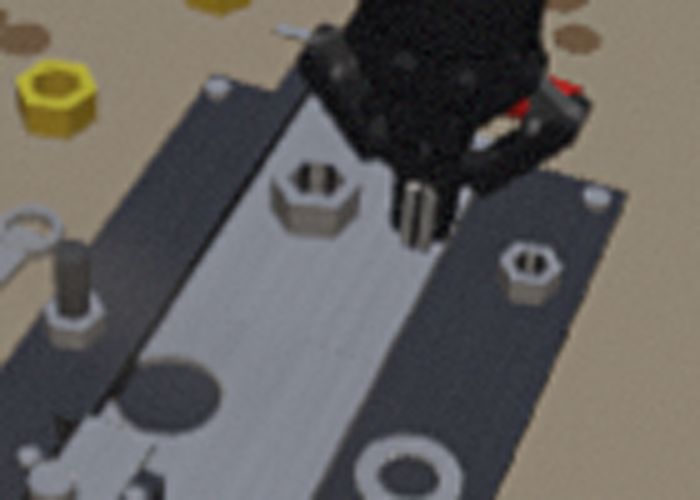

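The crop shows the closed fingers standing beside the nut. The gripper linkage is wide along the jaw axis and could reach the bolt, so I'll turn the jaws along the lane.

Call:
apply_moves --targets "0 0 0.14 0 0 0 0; 0 0 0.28 0 0 0 0; 0 0 0.42 0 0 0 0; 0 0 0.56 0 0 0 0; 0 0 0.7 0 0 0 0"

```text
time: 3.5
tool_pos: [485.5, -195.4, 23.3]
tcp_rot: [-180.0, -0.1, -36.6]
ft_force: [0.4, 0.5, -0.3]
finger_gap: 0.0
```

Call:
apply_moves --targets "0 0 0.14 0 0 0 0; 0 0 0.28 0 0 0 0; 0 0 0.42 0 0 0 0; 0 0 0.56 0 0 0 0; 0 0 0.7 0 0 0 0"

```text
time: 4.0
tool_pos: [485.5, -195.4, 23.3]
tcp_rot: [-179.9, -0.1, -76.7]
ft_force: [-0.2, 0.4, -1.0]
finger_gap: -0.3
```

Call:
apply_moves --targets "0 0 0.1 0 0 0 0; 0 0 0.17 0 0 0 0; 0 0 0.17 0 0 0 0; 0 0 0.17 0 0 0 0; 0 0 0.17 0 0 0 0"

```text
time: 4.5
tool_pos: [484.9, -195.0, 22.3]
tcp_rot: [-180.0, -0.0, -86.0]
ft_force: [0.6, 0.4, -0.0]
finger_gap: 0.0
```

```bash
python3 -c "
from h import *
rowto(-50,-118,20,YAW-90);print(np.round(sense()['joint_pos'],1))"
```

```text
t 4.5 tcpJ [ -64.4 -123.4] z 22.3 F [ 0.6  0.4 -0. ] -> rot [-0.001 -0.    -0.003] shift cm [-0.54 -1.44  0.23]
[-27.5   7.6 108.3  -0.   64.1  58.5]
```

Call:
apply_moves --targets "0 0 0 -0.2 -0.4 0 0; 0 0 0 -0.4 -0.8 0 0; 0 0 0 -0.54 -1.2 0.1 0; 0 0 0 -0.54 -1.4 0.1 0; 0 0 0 -0.54 -1.6 0.1 0"

```text
time: 5.0
tool_pos: [500.3, -188.1, 20.6]
tcp_rot: [180.0, 0.0, -86.1]
ft_force: [-0.0, -0.3, -0.3]
finger_gap: -0.2
```

Call:
apply_moves --targets "0 0 0 0 -0.25 0 0; 0 0 0 0 -0.5 0 0; 0 0 0 0 -0.75 0 0; 0 0 0 0 -1.0 0 0; 0 0 0 0 -1.25 0 0"

```text
time: 5.5
tool_pos: [512.7, -187.4, 20.7]
tcp_rot: [180.0, 0.0, -86.1]
ft_force: [-0.9, -0.3, 0.5]
finger_gap: -0.3
```

```bash
python3 -c "
from h import *
save('side','s4')
rowto(-27.6,-118,20,YAW-90)
print([toJ(to_plane('side',d['at'],16)) for d in place_of('side','nut')[:2]] )"
```

```text
t 5.55 tcpJ [ -35.8 -117.9] z 20.8 F [-0.9 -0.3 -0. ] -> rot [-0.    -0.    -0.004] shift cm [ 0.01 -0.82  0.08]
[array([  90.1, -258.2]), array([ 125.8, -138.9])]
```

Call:
apply_moves --targets "0 0 0 0 -0.12 0 0; 0 0 0 0 -0.24 0 0; 0 0 0 0 -0.36 0 0; 0 0 0 0 -0.48 0 0; 0 0 0 0 -0.6 0 0"

```text
time: 6.1
tool_pos: [518.6, -187.0, 20.7]
tcp_rot: [180.0, 0.0, -86.1]
ft_force: [-0.9, -1.0, 1.0]
finger_gap: 0.2
```

Call:
apply_moves --targets "0 0 0 0 -0.03 0 0; 0 0 0 0 -0.06 0 0; 0 0 0 0 -0.1 0 0; 0 0 0 0 -0.1 0 0; 0 0 0 0 -0.1 0 0"

```text
time: 6.6
tool_pos: [519.0, -187.0, 20.6]
tcp_rot: [179.9, 0.0, -86.1]
ft_force: [-4.6, -0.4, 2.8]
finger_gap: 0.1
```

```bash
python3 -c "
from h import *
save('side','s5',(150,250,260,400),5)
rowto(-27.6,-118,20,YAW-90)"
```

```text
t 6.65 tcpJ [ -29.8 -117.9] z 20.7 F [-4.8 -0.8  2.7] -> rot [ 0.001  0.    -0.004] shift cm [ 0.01 -0.22  0.07]
```

View pics/s5.png

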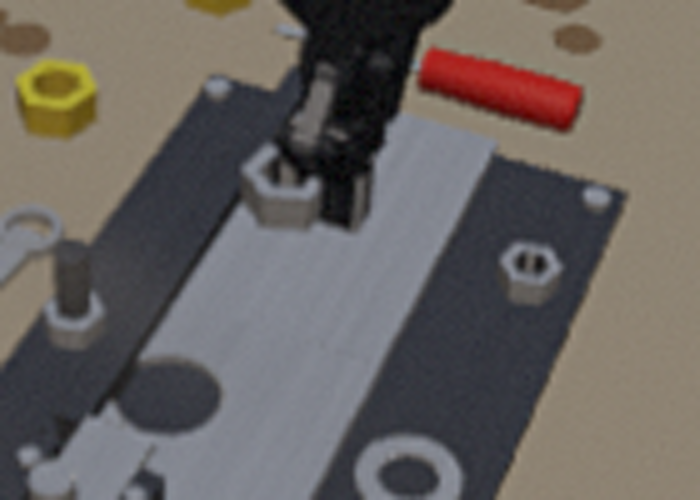

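The nut now touches the fence, with about 5 N of reaction. I'm backing off and going round to its -y side.

Call:
apply_moves --targets "0 0 0 0 0.5 0 0; 0 0 0 0 1.2 0 0; 0 0 0 0 1.8 0 0; 0 0 0 1 2 0 0; 0 0 0 2 2 0 0"

```text
time: 7.15
tool_pos: [500.8, -209.0, 20.9]
tcp_rot: [-180.0, -0.0, -86.1]
ft_force: [-0.1, -0.4, -0.2]
finger_gap: 0.1
```

Call:
apply_moves --targets "0 0 0 1 0 0 0; 0 0 0 2 0 0 0; 0 0 0 2.7 0 0 0; 0 0 0 2.7 0 0 0; 0 0 0 2.7 0 0 0"

```text
time: 7.65
tool_pos: [502.7, -235.3, 20.6]
tcp_rot: [180.0, 0.0, -86.1]
ft_force: [-0.2, 0.1, 0.3]
finger_gap: 0.3
```

```bash
python3 -c "
from h import *
rowto(-1,-165,20,YAW-90)
save('side','s6')
print([(d['confidence'],toJ(to_plane('side',d['at'],16))) for d in place_of('side','nut')[:4]] )"
```

```text
t 7.65 tcpJ [ -49.5 -164.9] z 20.6 F [-0.2  0.1  0.3] -> rot [ 0.     0.    -0.005] shift cm [-0.01 -4.85  0.06]
[(0.8, array([  -5. , -123.7])), (0.48, array([  89.2, -252.8])), (0.45, array([ 130.7, -139.2]))]
```

Call:
apply_moves --targets "0 0 0 0 -1 0 0; 0 0 0 0 -2 0 0; 0 0 0 0 -3 0 0; 0 0 0 0 -4 0 0; 0 0 0 0 -4.8 0 0"

```text
time: 8.25
tool_pos: [552.0, -231.7, 20.8]
tcp_rot: [-180.0, -0.0, -86.1]
ft_force: [0.6, 0.0, -0.9]
finger_gap: 0.1
```

Call:
apply_moves --targets "0 0 0 -0.2 0 0 0; 0 0 0 -0.4 0 0 0; 0 0 0 -0.6 0 0 0; 0 0 0 -0.8 0 0 0; 0 0 0 -1 0 0 0"

```text
time: 8.75
tool_pos: [549.7, -221.9, 20.8]
tcp_rot: [180.0, -0.0, -86.1]
ft_force: [0.1, -1.2, -0.6]
finger_gap: -0.0
```

```bash
python3 -c "
from h import *
rowto(-1,-45,20,YAW-90)
save('side','s7',(150,250,260,400),5)
print([(d['confidence'],toJ(to_plane('side',d['at'],16))) for d in place_of('side','nut')[:4]] )"
```

```text
t 8.75 tcpJ [  -1.7 -154.9] z 20.8 F [ 0.1 -1.2 -0.6] -> rot [ 0.    -0.    -0.004] shift cm [-10.99  -0.02   0.07]
[(0.68, array([  -4.1, -302.3])), (0.58, array([  92.9, -254. ])), (0.49, array([  -4.6, -119.7])), (0.45, array([ 118.1, -135.7]))]
```

View pics/s7.png

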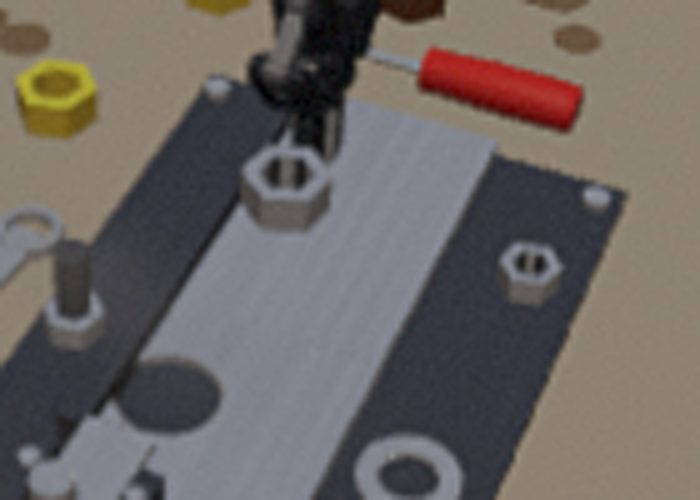

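The nut rests by the fence with the fingers just behind it at first contact (1.2 N). I'm pushing along the lane.

Call:
apply_moves --targets "0 0 0 -0.4 0 0 0; 0 0 0 -0.8 0 0 0; 0 0 0 -1.2 0 0 0; 0 0 0 -1.6 0 0 0; 0 0 0 -2 0 0 0"

```text
time: 9.35
tool_pos: [548.7, -201.6, 20.8]
tcp_rot: [-180.0, 0.0, -86.1]
ft_force: [-0.7, -1.2, -0.0]
finger_gap: 0.3
```

Call:
apply_moves --targets "0 0 0 -0.4 0 0 0; 0 0 0 -0.8 0 0 0; 0 0 0 -1.2 0 0 0; 0 0 0 -1.6 0 0 0; 0 0 0 -2 0 0 0"

```text
time: 9.85
tool_pos: [547.3, -181.7, 20.7]
tcp_rot: [180.0, -0.0, -86.1]
ft_force: [-0.7, -0.5, 0.2]
finger_gap: -0.1
```

Call:
apply_moves --targets "0 0 0 -0.4 0 0 0; 0 0 0 -0.8 0 0 0; 0 0 0 -1.2 0 0 0; 0 0 0 -1.6 0 0 0; 0 0 0 -2 0 0 0"

```text
time: 10.35
tool_pos: [545.9, -161.7, 20.8]
tcp_rot: [-180.0, -0.0, -86.1]
ft_force: [-0.2, -1.2, -0.3]
finger_gap: -0.1
```

Call:
apply_moves --targets "0 0 0 -0.4 0 0 0; 0 0 0 -0.8 0 0 0; 0 0 0 -1.2 0 0 0; 0 0 0 -1.6 0 0 0; 0 0 0 -2 0 0 0"

```text
time: 10.85
tool_pos: [544.6, -141.8, 20.8]
tcp_rot: [-180.0, -0.0, -86.1]
ft_force: [-0.1, -1.4, 1.0]
finger_gap: -0.2
```

```bash
python3 -c "
from h import *
rowto(-1,-29,20,YAW-90)
save('side','s8',(160,270,230,380),5)
print([(d['confidence'],toJ(to_plane('side',d['at'],16))) for d in place_of('side','nut')[:4]] )"
```

```text
t 10.85 tcpJ [ -1.  -74.7] z 20.8 F [-0.1 -1.4  1. ] -> rot [-0.    -0.    -0.004] shift cm [-4.57  0.02  0.08]
[(0.7, array([ -1.3, -41. ])), (0.69, array([ 125.9, -133.8])), (0.57, array([  -0.5, -308.5]))]
```

View pics/s8.png

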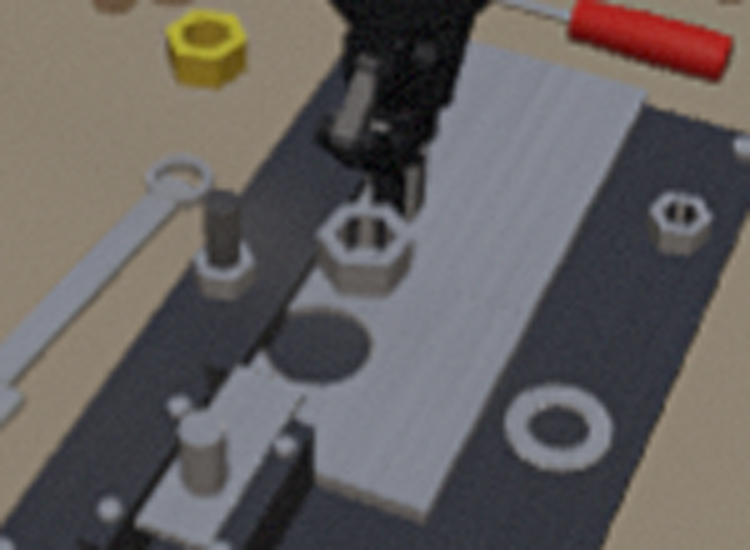

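The nut is sliding along the fence at jig y of about -41. The bolt, washer and small nut have not moved. Next I push slowly up to the pocket.

Call:
apply_moves --targets "0 0 0 -0.4 0 0 0; 0 0 0 -0.8 0 0 0; 0 0 0 -1.2 0 0 0; 0 0 0 -1.6 0 0 0; 0 0 0 -2 0 0 0"

```text
time: 11.45
tool_pos: [543.2, -121.8, 20.7]
tcp_rot: [180.0, 0.0, -86.1]
ft_force: [-0.3, -1.4, 0.2]
finger_gap: -0.0
```

Call:
apply_moves --targets "0 0 0 -0.2 0 0 0; 0 0 0 -0.4 0 0 0; 0 0 0 -0.6 0 0 0; 0 0 0 -0.8 0 0 0; 0 0 0 -1 0 0 0"

```text
time: 11.95
tool_pos: [542.7, -112.1, 20.8]
tcp_rot: [-180.0, -0.0, -86.1]
ft_force: [-0.2, -1.5, 0.9]
finger_gap: 0.1
```

```bash
python3 -c "
from h import *
rowto(-1,-29,20,YAW-90)
print('pocket side',toJ(to_plane('side',(229,293.6),16)))
save('side','s9',(160,270,230,380),5)
print([(d['confidence'],toJ(to_plane('side',d['at'],16))) for d in place_of('side','nut')[:2]] )"
```

```text
t 11.95 tcpJ [ -0.8 -44.9] z 20.8 F [-0.2 -1.5  0.9] -> rot [-0.    -0.    -0.004] shift cm [-1.59  0.02  0.08]
pocket side [-3.5  9. ]
[(0.73, array([ 126. , -135.5])), (0.66, array([-5.8, -6.7]))]
```

Call:
apply_moves --targets "0 0 0 -0.15 0 0 0; 0 0 0 -0.3 0 0 0; 0 0 0 -0.45 0 0 0; 0 0 0 -0.6 0 0 0; 0 0 0 -0.75 0 0 0"

```text
time: 12.55
tool_pos: [541.8, -104.4, 20.5]
tcp_rot: [180.0, 0.0, -86.1]
ft_force: [0.3, -0.9, -0.8]
finger_gap: 0.3
```

Call:
apply_moves --targets "0 0 0 -0.1 0 0 0; 0 0 0 -0.2 0 0 0; 0 0 0 -0.3 0 0 0; 0 0 0 -0.4 0 0 0; 0 0 0 -0.5 0 0 0"

```text
time: 13.05
tool_pos: [541.7, -99.7, 20.7]
tcp_rot: [180.0, -0.0, -86.1]
ft_force: [-0.0, -0.2, -0.4]
finger_gap: 0.3
```

Call:
apply_moves --targets "0 0 0 -0.05 0 0 0; 0 0 0 -0.1 0 0 0; 0 0 0 -0.15 0 0 0; 0 0 0 -0.2 0 0 0; 0 0 0 -0.2 0 0 0"

```text
time: 13.55
tool_pos: [541.6, -97.7, 20.7]
tcp_rot: [180.0, 0.0, -86.1]
ft_force: [-0.4, -0.1, 0.3]
finger_gap: -0.0
```

```bash
python3 -c "
from h import *
rowto(-1,-29,20,YAW-90)
save('side','s10',(170,270,240,360),6)
print([(d['confidence'],toJ(to_plane('side',d['at'],16))) for d in place_of('side','nut')[:2]] )"
```

```text
t 13.55 tcpJ [ -0.9 -30.4] z 20.7 F [-0.4 -0.1  0.3] -> rot [ 0.     0.    -0.004] shift cm [-0.14  0.01  0.07]
[(0.76, array([-2. ,  7.2])), (0.74, array([ 128.1, -137.5]))]
```

View pics/s10.png

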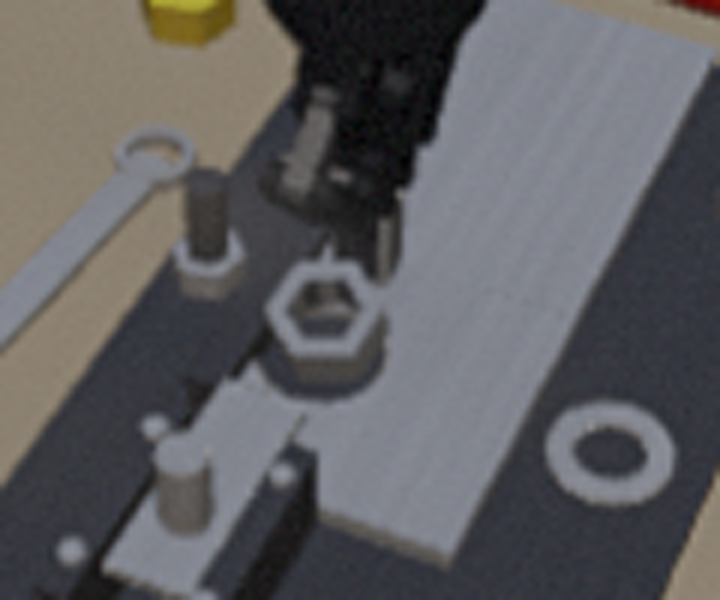

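The nut has tipped into the pocket, with its rear still near the rim and a dark crescent left in front. I keep nudging finely.

Call:
apply_moves --targets "0 0 0 -0.05 0 0 0; 0 0 0 -0.1 0 0 0; 0 0 0 -0.15 0 0 0; 0 0 0 -0.2 0 0 0; 0 0 0 -0.2 0 0 0"

```text
time: 14.15
tool_pos: [541.4, -95.7, 20.7]
tcp_rot: [180.0, 0.0, -86.1]
ft_force: [-0.7, -1.2, 0.6]
finger_gap: 0.0
```

Call:
apply_moves --targets "0 0 0 -0.05 0 0 0; 0 0 0 -0.1 0 0 0; 0 0 0 -0.15 0 0 0; 0 0 0 -0.2 0 0 0; 0 0 0 -0.2 0 0 0"

```text
time: 14.65
tool_pos: [541.3, -93.7, 20.7]
tcp_rot: [180.0, 0.0, -86.1]
ft_force: [-0.3, -0.9, -0.5]
finger_gap: -0.1
```

```bash
python3 -c "
from h import *
rowto(-1,-29,20,YAW-90)
im=save('side','s11',(170,270,240,360),6)
a=cv2.imread('pics/s10.png')[200:440,200:440]
cv2.imwrite('pics/s11b.png',cv2.resize(np.hstack([a,im[200:440,200:440,::-1]]),None,fx=1.6,fy=1.6))
print([(d['confidence'],toJ(to_plane('side',d['at'],10))) for d in place_of('side','nut')[:2]] )"
```

```text
t 14.65 tcpJ [ -0.9 -26.4] z 20.7 F [-0.3 -0.9 -0.5] -> rot [ 0.     0.    -0.004] shift cm [0.26 0.01 0.07]
[(0.83, array([-3.1,  7.5])), (0.65, array([ 130.6, -146.2]))]
```

View pics/s11b.png

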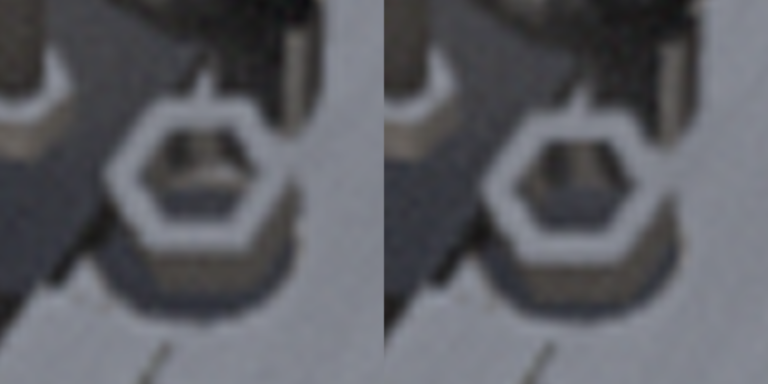

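The nut now sits lower and looks level, with the dark floor showing in its bore. One more gentle nudge to feel for the pocket wall.

Call:
apply_moves --targets "0 0 0 -0.04 0 0 0; 0 0 0 -0.08 0 0 0; 0 0 0 -0.12 0 0 0; 0 0 0 -0.15 0 0 0; 0 0 0 -0.15 0 0 0"

```text
time: 15.25
tool_pos: [541.2, -92.2, 20.7]
tcp_rot: [180.0, 0.0, -86.1]
ft_force: [-0.5, -0.6, -0.7]
finger_gap: -0.4
```

```bash
cat >> h.py <<'E'
def seat(name):
    im=snapshot("side"); cv2.imwrite(f"pics/{name}.png",im[:,:,::-1])
    g=cv2.cvtColor(im,cv2.COLOR_RGB2GRAY).astype(np.float32); g=cv2.GaussianBlur(g,(0,0),0.8)
    best=[]
    m=camera_model("side")
    # bright hex ring (top face) against model: height from ring scale is weak, so test tilt about jig x too
    from itertools import product
    def score(cx,cy,z,tilt,rot):
        a=np.radians(rot+np.arange(0,360,60)); t=np.radians(tilt)
        ts=np.linspace(0,1,8,endpoint=False)
        def ring(r):
            c=np.c_[r*np.cos(a),r*np.sin(a)]; c=np.concatenate([c*(1-k)+np.roll(c,-1,0)*k for k in ts]); 
            return c
        v=[]
        for r in (16.5,23.2):
            c=ring(r); W=np.c_[(np.c_[cx+c[:,0],cy+c[:,1]*np.cos(t)])@RZ.T+P[:2], z+c[:,1]*np.sin(t)]
            px=np.array([project("side",w) for w in W]); v.append(cv2.remap(g,px[:,1].astype(np.float32),px[:,0].astype(np.float32),cv2.INTER_LINEAR).ravel())
        return v[0].mean()-v[1].mean()
    return g,score
E
python3 -c "
from h import *
rowto(-1,-29,20,YAW-90)
save('side','s12')
for _ in range(3):
    save('side','s12');print([(d['confidence'],toJ(to_plane('side',d['at'],10))) for d in place_of('side','nut')[:1]] )"
```

```text
t 15.25 tcpJ [ -0.9 -24.9] z 20.7 F [-0.5 -0.6 -0.7] -> rot [ 0.     0.    -0.004] shift cm [0.41 0.01 0.07]
[(0.7, array([   0.5, -304.4]))]
[(0.8, array([1.3, 3.6]))]
[(0.68, array([  -0.5, -316.8]))]
```

Call:
apply_moves --targets "0 0 0 -0.04 0 0 0; 0 0 0 -0.08 0 0 0; 0 0 0 -0.12 0 0 0; 0 0 0 -0.15 0 0 0; 0 0 0 -0.15 0 0 0"

```text
time: 16.1
tool_pos: [541.1, -90.7, 20.7]
tcp_rot: [180.0, 0.0, -86.1]
ft_force: [0.5, 0.2, 0.8]
finger_gap: -0.2
```

Call:
apply_moves --targets "0 0 0 -0.03 0 0 0; 0 0 0 -0.06 0 0 0; 0 0 0 -0.1 0 0 0; 0 0 0 -0.1 0 0 0; 0 0 0 -0.1 0 0 0"

```text
time: 16.6
tool_pos: [541.0, -89.7, 20.7]
tcp_rot: [180.0, 0.0, -86.1]
ft_force: [-0.0, -0.7, -0.9]
finger_gap: 0.1
```

```bash
python3 -c "
from h import *
rowto(-1,-29,20,YAW-90)
f=save('side','s13').copy()
old=cv2.imread('pics/s12.png')[:,:,::-1]; s11=cv2.resize(cv2.imread('pics/s11.png')[:,:,::-1],(120,100),interpolation=cv2.INTER_AREA)
# template: nut ring patch
T=s11[40:66,42:66]
for n,im in(('s11',s11),('s12',old[170:270,240:360]),('s13',f[170:270,240:360])):
    im=np.ascontiguousarray(im)
    U=cv2.resize(im,None,fx=6,fy=6,interpolation=cv2.INTER_CUBIC);t=cv2.resize(np.ascontiguousarray(T),None,fx=6,fy=6,interpolation=cv2.INTER_CUBIC)
    r=cv2.matchTemplate(U,t,cv2.TM_CCOEFF_NORMED);_,v,_,l=cv2.minMaxLoc(r);print(n,round(v,3),np.array(l)/6)
for y in(0,1): print('1mm in y px', project('side',np.r_[RZ@[0,8+y]+P[:2],30]))
for z in(30,36): print('z',z, project('side',np.r_[RZ@[0,8]+P[:2],z]))
a=cv2.resize(np.ascontiguousarray(f[185:245,262:322]),None,fx=9,fy=9,interpolation=cv2.INTER_CUBIC)
cv2.imwrite('pics/last.png',a[:,:,::-1])
"
```

```text
t 16.6 tcpJ [ -0.8 -22.4] z 20.7 F [-0.  -0.7 -0.9] -> rot [ 0.     0.    -0.004] shift cm [0.66 0.01 0.07]
s11 0.999 [42. 40.]
s12 0.986 [41.83333333 40.33333333]
s13 0.944 [41.33333333 41.        ]
1mm in y px [223.58521367 292.31521352]
1mm in y px [223.90462833 292.11157228]
z 30 [223.58521367 292.31521352]
z 36 [221.58729424 292.32903922]
```

Call:
apply_moves --targets "0 0 0 -0.03 0 0 0; 0 0 0 -0.06 0 0 0; 0 0 0 -0.1 0 0 0; 0 0 0 -0.1 0 0 0; 0 0 0 -0.1 0 0 0"

```text
time: 17.15
tool_pos: [541.0, -88.7, 20.7]
tcp_rot: [180.0, 0.0, -86.1]
ft_force: [0.8, -0.3, -0.7]
finger_gap: -0.1
```

Call:
apply_moves --targets "0 0 0 -0.03 0 0 0; 0 0 0 -0.06 0 0 0; 0 0 0 -0.1 0 0 0; 0 0 0 -0.1 0 0 0; 0 0 0 -0.1 0 0 0"

```text
time: 17.65
tool_pos: [540.9, -87.7, 20.7]
tcp_rot: [180.0, 0.0, -86.1]
ft_force: [-1.0, -0.2, -0.8]
finger_gap: 0.2
```

```bash
python3 -c "
from h import *
rowto(-1,-29,20,YAW-90)
f=save('side','s14').copy()
s11=cv2.imread('pics/s13.png')[170:270,240:360,::-1]
T=s11[41:67,41:65]
for n,im in(('s13',s11),('s14',f[170:270,240:360])):
    im=np.ascontiguousarray(im)
    U=cv2.resize(im,None,fx=6,fy=6,interpolation=cv2.INTER_CUBIC);t=cv2.resize(np.ascontiguousarray(T),None,fx=6,fy=6,interpolation=cv2.INTER_CUBIC)
    r=cv2.matchTemplate(U,t,cv2.TM_CCOEFF_NORMED);_,v,_,l=cv2.minMaxLoc(r);print(n,round(v,3),np.array(l)/6)
ims=[cv2.imread(f'pics/{n}.png')[188:243,265:318] for n in('s9x','s12','s14') if n!='s9x']
a=np.hstack([cv2.resize(i,None,fx=7,fy=7,interpolation=cv2.INTER_CUBIC) for i in ims])
cv2.imwrite('pics/last.png',cv2.convertScaleAbs(a,alpha=1.4,beta=0))
"
```

```text
t 17.65 tcpJ [ -0.9 -20.4] z 20.7 F [-1.  -0.2 -0.8] -> rot [ 0.     0.    -0.004] shift cm [0.86 0.01 0.07]
s13 0.999 [41. 41.]
s14 0.972 [40.66666667 41.5       ]
```

View pics/last.png

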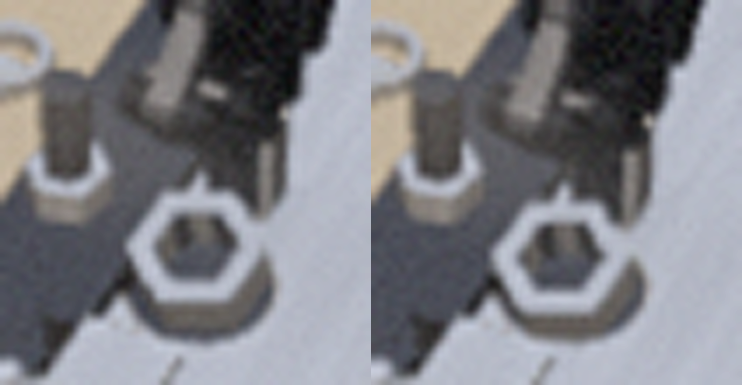

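In the crop the nut's front has nearly met the pocket's far rim and its top looks level. Once it touches the far wall, its rear must be inside the rim. One last nudge to feel that wall.

Call:
apply_moves --targets "0 0 0 -0.03 0 0 0; 0 0 0 -0.06 0 0 0; 0 0 0 -0.1 0 0 0; 0 0 0 -0.1 0 0 0; 0 0 0 -0.1 0 0 0"

```text
time: 18.2
tool_pos: [540.9, -86.8, 20.8]
tcp_rot: [-180.0, -0.0, -86.1]
ft_force: [-0.6, -1.2, 0.5]
finger_gap: 0.2
```

Call:
apply_moves --targets "0 0 0 -0.03 0 0 0; 0 0 0 -0.06 0 0 0; 0 0 0 -0.1 0 0 0; 0 0 0 -0.1 0 0 0; 0 0 0 -0.1 0 0 0"

```text
time: 18.7
tool_pos: [540.9, -86.1, 20.9]
tcp_rot: [-180.0, -0.0, -86.1]
ft_force: [-0.8, -5.0, 1.4]
finger_gap: 0.0
```

I feel the far wall at 5 N, so the nut is in the pocket. I'm backing off, lifting, and going over to the +y side of the keeper post.

Call:
apply_moves --targets "0 0 0 0.3 0 0 0; 0 0 0 0.8 0 0 0; 0 0 0 1.5 0 0 0; 0 0 0 2 0 -0.8 0; 0 0 0 2 0 -2.5 0"

```text
time: 19.2
tool_pos: [540.8, -106.2, 44.8]
tcp_rot: [179.8, 0.1, -86.2]
ft_force: [-0.9, -0.3, -0.6]
finger_gap: -0.0
```

Call:
apply_moves --targets "0 0 0 0 0 -2 0; 0 0 0 0 0 -4 0; 0 0 0 0 0 -6 0; 0 0 0 0 0 -7 0; 0 0 0 0 0 -7 0"

```text
time: 19.7
tool_pos: [543.5, -106.3, 118.0]
tcp_rot: [-179.8, -0.1, -86.1]
ft_force: [-0.5, 0.6, -0.1]
finger_gap: 0.1
```

Call:
apply_moves --targets "0 0 0 -3.5 0 0 0; 0 0 0 -7 0 0 0; 0 0 0 -10.5 0 0 0; 0 0 0 -14 0 0 0; 0 0 0 -17 0 0 0"

```text
time: 20.2
tool_pos: [529.5, 65.4, 114.4]
tcp_rot: [179.9, 0.0, -86.1]
ft_force: [0.0, -0.3, 0.5]
finger_gap: -0.0
```

```bash
python3 -c "
from h import *
rowto(0,147,52,YAW-90)
save('side','s15')
for q in('keeper_post','nut'):print(q,[(round(d['confidence'],2),toJ(to_plane('side',d['at'],70 if q!='nut' else 10))) for d in place_of('side',q)[:2]] )
save('top','t15');print([(d['confidence'],toJ(to_plane('top',d['at'],10))) for d in place_of('top','nut')[:4]])"
```

```text
t 20.2 tcpJ [ -1.2 133.1] z 114.4 F [ 0.  -0.3  0.5] -> rot [ 0.002  0.    -0.004] shift cm [-1.39 -0.12  6.24]
keeper_post [(0.66, array([-21.3,  51.7])), (0.26, array([23.8, 37.9]))]
nut [(0.67, array([-10.9,  16.5])), (0.61, array([  99.8, -252.5]))]
[(0.76, array([   5.2, -318.9])), (0.7, array([-7.1, 10.9])), (0.68, array([ 133.5, -155.2])), (0.47, array([  95.1, -281.5]))]
```

Call:
apply_moves --targets "0 0 0 -1 0 0 0; 0 0 0 -1.6 -0.1 0 0; 0 0 0 -1.6 -0.1 2 0; 0 0 0 -1.6 -0.1 4 0; 0 0 0 -1.6 -0.1 5 0"

```text
time: 20.95
tool_pos: [529.5, 79.8, 64.0]
tcp_rot: [179.9, 0.0, -86.1]
ft_force: [-0.7, -0.2, 0.2]
finger_gap: 0.0
```

Call:
apply_moves --targets "0 0 0 0 0 0.4 0; 0 0 0 0 0 0.9 0; 0 0 0 0 0 1 0; 0 0 0 0 0 1 0; 0 0 0 0 0 1 0"

```text
time: 21.45
tool_pos: [531.1, 80.0, 56.5]
tcp_rot: [-179.9, 0.0, -86.1]
ft_force: [-0.1, 0.3, 0.9]
finger_gap: -0.4
```

```bash
python3 -c "
from h import *
rowto(0,147,52,YAW-90)
f=save('top','t16')
f0=snapshot('top')
b=cv2.imread('pics/x.png')
# crop of pocket area brightness rows along lane centre line, before(empty) and now, at z=16
for nm,im in(('before',b),('now',f[:,:,::-1])):
    g=cv2.GaussianBlur(cv2.cvtColor(np.ascontiguousarray(im),cv2.COLOR_BGR2GRAY),(3,3),0)
    for x in(-18,-9,0,9):
        print(nm,x,[int(g[tuple(project('top',np.r_[RZ@[x,y]+P[:2],20]).round().astype(int))]) for y in range(-26,50,3)])
"
```

```text
t 21.45 tcpJ [  1.4 147.5] z 56.5 F [-0.1  0.3  0.9] -> rot [-0.001  0.    -0.004] shift cm [0.05 0.14 0.45]
before -18 [114, 114, 114, 115, 113, 108, 98, 87, 73, 63, 49, 47, 47, 52, 56, 64, 86, 98, 112, 114, 115, 115, 115, 114, 113, 114]
before -9 [111, 111, 111, 105, 92, 73, 45, 41, 39, 41, 42, 42, 43, 42, 41, 41, 41, 46, 88, 102, 110, 112, 112, 112, 110, 107]
before 0 [113, 114, 110, 102, 85, 48, 41, 42, 41, 41, 41, 40, 39, 40, 41, 41, 41, 45, 59, 79, 109, 111, 111, 110, 110, 111]
before 9 [114, 114, 114, 111, 86, 66, 46, 41, 41, 39, 39, 41, 41, 41, 40, 40, 45, 57, 70, 106, 112, 112, 113, 113, 114, 114]
now -18 [116, 116, 117, 116, 115, 110, 100, 91, 83, 81, 88, 87, 83, 83, 85, 88, 99, 106, 116, 117, 116, 116, 118, 118, 118, 117]
now -9 [114, 114, 114, 108, 96, 80, 81, 85, 96, 90, 76, 64, 61, 64, 70, 91, 100, 98, 97, 105, 112, 116, 115, 115, 113, 108]
now 0 [116, 116, 112, 104, 90, 80, 93, 100, 66, 50, 44, 43, 42, 42, 46, 58, 77, 103, 95, 96, 111, 113, 114, 114, 114, 113]
now 9 [117, 118, 117, 113, 90, 74, 72, 99, 94, 77, 54, 52, 51, 57, 70, 87, 100, 95, 100, 112, 116, 116, 116, 117, 116, 116]
```

The top picture shows the nut's bore centred on the pocket at jig y of about 8.5, so I push the keeper and watch the force.

Call:
apply_moves --targets "0 0 0 0.3 0.1 0.2 0; 0 0 0 0.7 0.1 0.4 0; 0 0 0 1.1 0.1 0.4 0; 0 0 0 1.5 0.1 0.4 0; 0 0 0 1.8 0.1 0.4 0"

```text
time: 22.05
tool_pos: [530.6, 61.8, 51.6]
tcp_rot: [180.0, 0.0, -86.1]
ft_force: [0.1, 2.2, -0.4]
finger_gap: -0.1
```

Call:
apply_moves --targets "0 0 0 0.3 0 0 0; 0 0 0 0.6 0 0 0; 0 0 0 0.9 0 0 0; 0 0 0 1.2 0 0 0; 0 0 0 1.5 0 0 0"

```text
time: 22.55
tool_pos: [531.7, 46.8, 51.7]
tcp_rot: [180.0, 0.0, -86.1]
ft_force: [-0.7, 4.3, -1.7]
finger_gap: 0.2
```

Call:
apply_moves --targets "0 0 0 0.25 0 0 0; 0 0 0 0.5 0 0 0; 0 0 0 0.75 0 0 0; 0 0 0 1 0 0 0; 0 0 0 1.25 0 0 0"

```text
time: 23.05
tool_pos: [532.6, 34.3, 51.7]
tcp_rot: [180.0, 0.0, -86.1]
ft_force: [-0.6, 3.2, -2.1]
finger_gap: 0.3
```

Call:
apply_moves --targets "0 0 0 0.15 0 0 0; 0 0 0 0.3 0 0 0; 0 0 0 0.45 0 0 0; 0 0 0 0.6 0 0 0; 0 0 0 0.75 0 0 0"

```text
time: 23.55
tool_pos: [533.1, 26.9, 51.7]
tcp_rot: [-180.0, 0.0, -86.1]
ft_force: [0.6, 3.4, -2.4]
finger_gap: 0.1
```

Call:
apply_moves --targets "0 0 0 0.25 0 0 0; 0 0 0 0.5 0 0 0; 0 0 0 0.75 0 0 0; 0 0 0 1 0 0 0; 0 0 0 1.2 0 0 0"

```text
time: 24.05
tool_pos: [533.9, 14.8, 51.8]
tcp_rot: [-180.0, -0.0, -86.1]
ft_force: [0.4, 3.4, -2.9]
finger_gap: -0.1
```

Call:
apply_moves --targets "0 0 0 0.25 0 0 0; 0 0 0 0.5 0 0 0; 0 0 0 0.75 0 0 0; 0 0 0 1 0 0 0; 0 0 0 1.2 0 0 0"

```text
time: 24.55
tool_pos: [534.8, 2.8, 51.8]
tcp_rot: [-180.0, -0.0, -86.1]
ft_force: [0.8, 3.3, -2.9]
finger_gap: -0.3
```

The keeper passes over the nut at its normal 3 N. Last few mm to the stop.

Call:
apply_moves --targets "0 0 0 0.05 0 0 0; 0 0 0 0.1 0 0 0; 0 0 0 0.15 0 0 0; 0 0 0 0.2 0 0 0; 0 0 0 0.2 0 0 0"

```text
time: 25.05
tool_pos: [534.8, 2.2, 51.8]
tcp_rot: [-180.0, 0.1, -86.1]
ft_force: [0.0, 8.1, -0.6]
finger_gap: -0.3
```

Call:
apply_moves --targets "0 0 0 0.03 0 0 0; 0 0 0 0.06 0 0 0; 0 0 0 0.1 0 0 0; 0 0 0 0.1 0 0 0; 0 0 0 0.1 0 0 0"

```text
time: 25.55
tool_pos: [534.8, 2.0, 51.8]
tcp_rot: [180.0, 0.2, -86.1]
ft_force: [0.0, 12.2, -0.3]
finger_gap: 0.1
```

It is firmly on the stop: force is 12 N with no movement, after about 60 mm of travel from contact. I'm retreating and checking.

Call:
apply_moves --targets "0 0 0 -0.5 0 0 0; 0 0 0 -1.5 0 0 0; 0 0 0 -2.5 0 0 0; 0 0 0 -4 0 0 0; 0 0 0 -6 0 0 0"

```text
time: 26.05
tool_pos: [530.9, 60.7, 51.9]
tcp_rot: [-180.0, -0.0, -86.2]
ft_force: [1.0, 0.4, -0.7]
finger_gap: -0.1
```

Call:
apply_moves --targets "0 0 0 -3 0 -1 0; 0 0 0 -6 0 -4 0; 0 0 0 -8 0 -8 0; 0 0 0 -9 0 -10 0; 0 0 0 -9 0 -10 0"

```text
time: 26.55
tool_pos: [527.0, 152.5, 156.3]
tcp_rot: [-179.6, 0.1, -86.0]
ft_force: [0.3, 0.4, -0.2]
finger_gap: 0.3
```

```bash
python3 -c "
from h import *
f=save('top','end')
for q,z in(('keeper_post',70),('nut',10),('washer',8),('small_nut',8),('bolt',8)):print(q,[(round(d['confidence'],2),toJ(to_plane('top',d['at'],z))) for d in place_of('top',q)[:4]])
save('side','ends')
print('side post',[(round(d['confidence'],2),toJ(to_plane('side',d['at'],70))) for d in place_of('side','keeper_post')[:2]])
g=cv2.GaussianBlur(cv2.cvtColor(f,cv2.COLOR_RGB2GRAY),(3,3),0)
for x,z in((0,39),(-9,39),(-18,20)): print(x,[int(g[tuple(project('top',np.r_[RZ@[x,y]+P[:2],z]).round().astype(int))]) for y in range(-26,50,3)])
b=cv2.imread('pics/x.png')[:,:,::-1];D=cv2.absdiff(np.ascontiguousarray(b),np.ascontiguousarray(f)).max(2);D=cv2.GaussianBlur(D,(5,5),0)
n,_,st,c=cv2.connectedComponentsWithStats((D>14).astype(np.uint8))
print([(s[4],c[i].round().tolist()) for i,s in enumerate(st) if i and s[4]>8]);s=sense();print(s['time'],s['tool_pos'],s['ft_force'])"
```

```text
keeper_post [(0.8, array([ 5.4, 41.8])), (0.69, array([ 16.6, -81.9])), (0.59, array([-3.1, 12. ]))]
nut [(0.68, array([ 102. , -285.2])), (0.58, array([0.5, 8.8])), (0.47, array([ 134.7, -148.4])), (0.46, array([   9.7, -319.5]))]
washer [(0.62, array([-99.5,   5.2]))]
small_nut [(0.46, array([-117.6, -127.9])), (0.21, array([-3.5,  1.5]))]
bolt [(0.47, array([ 54.9, -19.1]))]
side post [(0.74, array([ 1.1, 44.2]))]
0 [120, 120, 120, 112, 100, 98, 116, 119, 119, 119, 119, 120, 122, 121, 120, 120, 119, 119, 119, 119, 116, 112, 109, 114, 117, 117]
-9 [118, 118, 117, 112, 105, 103, 120, 122, 121, 120, 120, 121, 119, 119, 120, 122, 122, 122, 122, 122, 121, 119, 115, 113, 111, 111]
-18 [121, 121, 122, 121, 120, 116, 109, 95, 85, 83, 89, 87, 85, 85, 87, 91, 105, 113, 121, 122, 120, 119, 120, 120, 120, 122]
[(np.int32(29211), [132.0, 293.0]), (np.int32(370), [288.0, 205.0]), (np.int32(483), [245.0, 207.0]), (np.int32(184), [346.0, 208.0]), (np.int32(393), [553.0, 399.0])]
26.95 [524.07793395 149.13978205 150.41759817] [-0.00932104 -0.69246859 -0.01219885]
```

```bash
python3 -c "
from bench import *
print(hand_in())"
```

```text
the job is handed in; nothing more can be done
None
```

The nut is in the pocket with the keeper fully home over it, and I've handed the job in. It took about 27 s of the 67 s allowed.

**What I did:** I nudged the nut sideways to the fence with closed fingers, reading at most 5 N. I then slid it along the fence with about 1.5 N until it dropped into the pocket at jig y of about +8. Finally I pushed the keeper post until it met its stop.

**Last checks that agreed:**
- **Nut:** the pocket's far wall pushed back at 5 N, and the bore is centred on the pocket in the top picture. The keeper then passed over it at its normal 3 N or so, which it can do only if the nut is seated.
- **Keeper:** the force rose to 12 N with no movement at the stop. The post reads at jig y 42–44 in the pictures; 46 is expected, and the open keeper read 2 mm low in the same way.
- **Other parts:** the before/after top picture changed around the nut, pocket and keeper, and in two patches I put down to the arm's own movement. The loose parts visible in it had not moved, and the robot was clear at the end.

**Checks that failed or disagreed:** the network's position finder scattered by 5–10 mm at times and sometimes picked the look-alikes. I went by the pictures and the contact forces instead. I had used all 12 picture views before the keeper push, so the final state was checked from image measurements and forces, not by eye.

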